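# Unbolt the core jig against its spring catch

### The arm

A 6-joint arm with a two-finger parallel gripper is mounted at the origin on a cart in front of the work surface, level with it; the furniture and walls round the work are solid. World frame = base frame: x ahead of the robot, y to its left, z up, the work surface at z = 0. Lengths are in m, angles in rad, forces in N, time in s.
With the tool pointing down it reaches from about 0.3 to 0.775 m from the base axis. Payload 14.6 kg.
Tool frame: the origin (TCP) lies on the centre line of the jaws, within the pads' length; the fingertips stand 19 mm ahead of it and the grasp point (between the pads) is the TCP (ctrl.tip_reach is the distance from the TCP to the fingertips, in m); x points along the fingers, y is the direction in which the jaws open and shut, and the axes are right-handed (so a half turn about x gives the same grasp; the last joint's range is limited). The gripper opens to 94 mm and grips with 3 to 60 N. Pads are 16 mm wide; open, the fingers measure 119 mm over their backs; the gripper's body (75 mm by 177 mm) begins 78 mm behind the grasp point.
Start: joints at [-1.186, 0.3, 1.521, -0, 1.321, -0.067], TCP at [0.24, -0.495, 0.187] pointing down, gripper open.
Joint ranges: [-3.03, 3.03], [-0.79, 2.21], [0.23, 2.52], [-1.04, 4.18], [0, 3.07], [-2.55, 2.55]. Speed limits (rad/s): [2.22, 2.22, 2.57, 3.14, 3.14, 3.14].

### API

Orientations are given as [roll, pitch, yaw] about the fixed x, y, z axes, in that order (R = Rz(yaw) Ry(pitch) Rx(roll)).
In Python, from station import ctrl, optics, models gives the robot as it stands. The module is installed in compiled form; this text tells all that it offers.
- The arm moves only by the tool arm_command, never from a script. Its argument "deltas" is a list of rows, each an object with "translation": the shift along the tool's x, y, z in units of 25 mm (1.0 is 25 mm), a list of three; "turn": the turn, a rotation vector about the tool's x, y, z in units of 5 degrees (1.0 is 5 degrees), a list of three. In form: [{"translation": [x, y, z], "turn": [rx, ry, rz]}, ...]. A call has 1 to 12 rows; each row is the pose to reach, as a shift and turn from the pose commanded when the call began, along the tool's axes at that moment; what a row does not reach only later rows make up. A row lasts 1/12 s, in which the tool goes at most 41.7 mm and 7.16 degrees, less where a joint would pass 70% of its speed; a pose out of reach is approached as far as the arm can. A call with a gripper value outside its range is refused whole. "gripper" is the finger opening in mm, from 0 to 94, set as the call begins (left out, the last holds). The fingers move at their own pace and stop on an object; "force" is the grip in N (left out, the last holds). Time passes only in rows, so rows that repeat a pose let the fingers close. It gives the time, the measured TCP pose, the force and the opening at its end, in the units of the state.
- ctrl.get_obs(): the state, without advancing time (a new reading comes with each control period).
- optics.camera(name): name is "scene" or "top"; returns the picture (400x640x3 uint8, red, green, blue); there is no depth.
- optics.get_calibration(name): a dict with "K" (3x3 intrinsics, pixels), "k1" (the pictures are not rectified: a ray, as slopes to the right and down, at radius r is drawn at 1 + k1 r^2 times it, then the intrinsics apply), "origin" and "orientation" of the camera in the world. Camera axes: x right, y down, z forward; pixel columns grow to the right and rows downward; lengths in m; the calibration is good to about 2 mm. A picture is of the moment at which its call begins. get_calibration takes no time and is no camera call.
- ctrl.hand_in(): hands the job in, once; it reports no verdict.
Trained networks look in the newest picture that a camera, given by its name, has taken for a name from the list of things; names that differ only in an ending like _2 or _b are one class to them, and where a whole thing is asked for, a point or a joint stands for the part that bears it (a point fixed in the world has none). Each returns a list of dicts, best first, with "score" (0 to 1); they miss things now and then, are a little off and sometimes report something else, mostly with a low value. They report only what shows in the picture. A call takes as long as a camera call. They do not tell look-alikes from the thing itself.
- models.look_for(target, camera): "box" ([left, top, right, bottom] in pixels, round what is visible of it).
- models.cut_out(target, camera): "pixels" (400x640 bool, what is visible of it) and "box" ([left, top, right, bottom] in pixels, round what is visible of it).
- models.mark_of(target, camera): "at" ([column, row] in pixels: a listed point, or the origin of a listed thing).
The state is a dict: "time_s": time; "qpos": joint angles; "joint_vel": joint speeds; "tau": joint torques, N m; "ee_pos": TCP position; "eef_rot": TCP orientation; "force": force on the tool from outside, world axes, zero at the start; "moment": the same for the moment, N m; "grip_width": finger opening in m.
Only numpy, scipy, OpenCV 4.12 (cv2) and the standard library are available. Lean on these libraries where they do the work, as an engineer would, in place of code of your own. Each camera call takes 0.05 s, during which the arm holds its last target.

### The job

Unlock the small jig that is screwed to the bench: press its long spring-loaded catch bar down with one fingertip and, keeping it held down all the way, push the bolt's knob away from the gate with the other fingertip until the bolt is drawn fully back and the gate springs open by itself. Then take the hand away so that the catch pops up again and keeps the bolt drawn. Grasp nothing, do not touch the core behind the gate, and leave the spool, eraser and nippers where they lie.

Things in the scene. Friction and masses are not known exactly. Their poses are not given: they have to be found in the camera images.
- jig: Jig fixed to the bench: grey base plate 125 x 235 x 10 mm. Origin on the bench; the plate spans x -50..75, y -85..150 mm of its frame; z up; at yaw 0 x points away from the robot, y to its left. Catch bar on the line x = -28, bolt and knob on x = +27 mm (55 mm apart), both starting at y = 0. Round them nothing is higher than 32 mm; gate (50 mm) and core stand at y above 60 mm.
- catch_top (a point): Centre of the top face of the catch bar: a ribbed dark steel bar, 84 mm along the jig's y and 24 mm wide, top 46 mm above the bench when up. It may be pressed anywhere on top, and a fingertip can slide along it. The point moves with the bar.
- catch (a joint): How far the catch bar is pressed, m: 0 up (as found), 0.010 at its lower stop (top then 36 mm above the bench). Spring: 2 N to start, 6 N at the stop. Pressed less than 5 mm its tooth blocks the bolt; let up early it snaps into one of two notches on the way.
- knob_center (a point): Centre of the bolt's knob: upright dark steel block, 22 mm along the jig's x, 12 mm along y, 26 to 60 mm above the bench (this point at 43 mm); moves with the bolt. Pushed on its +y face (towards the gate) in the jig's -y direction. The flat bolt below it has its top 26 mm above the bench, so a fingertip level with the pressed bar clears it.
- bolt (a joint): How far the bolt is drawn, m, along the jig's -y: 0 home, nose in the eye of the gate (as found); 0.034 fully back at its stop. Stays where it is left; about 2 N friction. From 0.027 on, the catch can pop up behind it and keeps it drawn.
- gate (a joint): Opening of the gate, rad: 0 shut (as found), 1.0 open. Aluminium, 26 mm high, in front of the core from jig y = 62 to 138 mm, hinged on an upright pin at x = 27, y = 138 mm. A weak spring swings its free end towards the jig's -x, away from the fingers, once the bolt is drawn about 24 mm.
- core_center (a point): Centre of a loose wound cardboard core, 32 mm in diameter, 55 mm high, with a wire tail up to 81 mm; it stands upright on the base plate in a U-shaped pocket at jig x = 51, y = 100 mm. Not to be touched.
- wire_spool: Loose small black-flanged spool of white wire, 67 x 49 x 26 mm, in front of the jig (on the robot's side). Origin at the centre of its underside. To be left alone.
- eraser: Loose eraser, 16 x 36 x 11 mm, beyond the jig. Origin at the centre of its underside. To be left alone.
- cutters: Loose small nippers with green grips, 36 x 117 x 11 mm, to the right of the jig. Origin at the centre of their underside. To be left alone.
Mind the look-alikes: they are no part of the job. Of the things that look like the part that bears core_center, the middle-sized one is meant.

How it is judged:
By the outcome, as a careful person would: the job done as asked, in the order asked, and still so for the second after the job is handed in, with the robot touching nothing.
It also fails if it takes over 48 s, if anything falls off the work surface, if the arm or the gripper's body presses on something with over 40 N, if the wrist force passes 120 N, or if a joint passes its speed limit or range.

## Working session

There is one attempt and no reset: what is moved stays moved. The work goes in short steps, Python scripts to look and compute and a tool call to move; the robot and the scene stay as the last step left them, time stands still between calls to the robot, and variables do not carry over. Pictures are saved under pics/ and viewed, and the job is handed in when it is done.

Besides the shell and the picture viewer there is one more tool, called after "Call:" as name(argument=value, ...), one argument or row to a line, values as JSON. arm_command: Moves the arm, as the interface text tells. Its arguments: {"type":"object","properties":{"deltas":{"type":"array"},"gripper":{"type":"number"},"force":{"type":"number"}},"required":["deltas"]}

```bash
mkdir -p pics; python3 - <<'E'
from station import ctrl, optics, models
import cv2
print(ctrl.get_obs(), ctrl.tip_reach)
for n in ("scene","top"):
    im=optics.camera(n); cv2.imwrite(f"pics/{n}0.png",im[:,:,::-1])
    print(n,optics.get_calibration(n))
    for t in ("catch_top","knob_center","core_center","jig"):
        print(t,[(round(d['score'],2),[round(float(v),1) for v in d['at']]) for d in models.mark_of(t,n)])
E
```

```text
{'time_s': 0.0, 'qpos': array([-1.18565033e+00,  3.00482351e-01,  1.52157717e+00,  8.19547033e-06,
        1.32072461e+00, -6.65622666e-02]), 'joint_vel': array([ 0.00100205, -0.00158862,  0.00095185,  0.0004456 , -0.00025239,
        0.00064802]), 'tau': array([-6.95366889e-04, -5.31808126e+01, -3.52742708e+01,  7.08305743e-02,
        2.44302111e-02, -7.99634245e-05]), 'ee_pos': array([ 0.2399855 , -0.49455809,  0.18628184]), 'eef_rot': array([-1.64402097,  1.56960483,  1.94927792]), 'force': array([0.84919433, 0.03435152, 0.67921728]), 'moment': array([ 0.03056741, -0.02924993,  0.04391544]), 'grip_width': 0.09439641859362578} 0.019
scene {'K': array([[431.51840478,   0.        , 319.8953372 ],
       [  0.        , 431.51840478, 199.58146332],
       [  0.        ,   0.        ,   1.        ]]), 'k1': -0.04147168572808567, 'origin': array([0.15305517, 0.63232104, 0.45949227]), 'orientation': array([-2.06502979, -0.01731651, -2.53889345])}
catch_top [(0.47, [347.1, 201.2])]
knob_center [(0.62, [322.7, 193.0])]
core_center [(0.91, [284.9, 209.1]), (0.72, [237.7, 233.0]), (0.5, [263.9, 202.2])]
jig [(0.59, [334.1, 217.4])]
top {'K': array([[403.06703257,   0.        , 314.99143928],
       [  0.        , 403.06703257, 199.78437641],
       [  0.        ,   0.        ,   1.        ]]), 'k1': -0.009348437448514955, 'origin': array([0.46150524, 0.04198268, 0.92180389]), 'orientation': array([-3.01689561, -0.03802496, -1.5573355 ])}
catch_top [(0.65, [335.9, 217.3])]
knob_center [(0.87, [336.6, 194.3])]
core_center [(0.93, [239.5, 170.0]), (0.61, [293.6, 172.6]), (0.48, [310.0, 142.9])]
jig [(0.83, [332.0, 207.7])]
```

```bash
cat > h.py <<'E'
import numpy as np, cv2
from station import ctrl, optics, models
from scipy.spatial.transform import Rotation as R
def cam(n):
    c=optics.get_calibration(n); return c, R.from_euler('xyz',c['orientation']).as_matrix()
def ray(n,p):
    c,M=cam(n); K=c['K']; d=np.array([(p[0]-K[0,2])/K[0,0],(p[1]-K[1,2])/K[1,1]]); u=d.copy()
    for _ in range(20): u=d/(1+c['k1']*(u@u))
    return c['origin'], M@np.array([u[0],u[1],1])
def atz(n,p,z):
    o,d=ray(n,p); return o+d*(z-o[2])/d[2]
def proj(n,P):
    c,M=cam(n); q=M.T@(np.asarray(P)-c['origin']); u=q[:2]/q[2]; u=u*(1+c['k1']*(u@u)); return c['K'][:2,:2]@u+c['K'][:2,2]
E
python3 - <<'E'
from h import *
for n,pts in {"top":dict(catch=((335.9,217.3),.046),knob=((336.6,194.3),.043),c1=((239.5,170),.037),c2=((293.6,172.6),.037),c3=((310,142.9),.037),jig=((332,207.7),.0)),
 "scene":dict(catch=((347.1,201.2),.046),knob=((322.7,193),.043),c1=((284.9,209.1),.037),c2=((237.7,233),.037),c3=((263.9,202.2),.037),jig=((334.1,217.4),0))}.items():
    for k,(p,z) in pts.items(): print(n,k,atz(n,p,z).round(4))
for n,(a,b,c,d) in {"scene":(200,120,440,300),"top":(210,100,430,265)}.items():
    im=cv2.imread(f"pics/{n}0.png")[b:d,a:c]; cv2.imwrite(f"pics/{n}0c.png",cv2.resize(im,None,fx=3.3,fy=3.3,interpolation=cv2.INTER_CUBIC))
E
```

```text
top catch [ 0.5341 -0.0361  0.046 ]
top knob [ 0.5852 -0.0375  0.043 ]
top c1 [0.6365 0.1784 0.037 ]
top c2 [0.6331 0.0583 0.037 ]
top c3 [0.7019 0.0228 0.037 ]
top jig [ 0.5599 -0.031   0.    ]
scene catch [ 0.5342 -0.0308  0.046 ]
scene knob [ 0.5971 -0.0361  0.043 ]
scene c1 [0.6248 0.0559 0.037 ]
scene c2 [0.6388 0.1741 0.037 ]
scene c3 [0.6769 0.059  0.037 ]
scene jig [ 0.5616 -0.0278  0.    ]
```

View pics/top0.png

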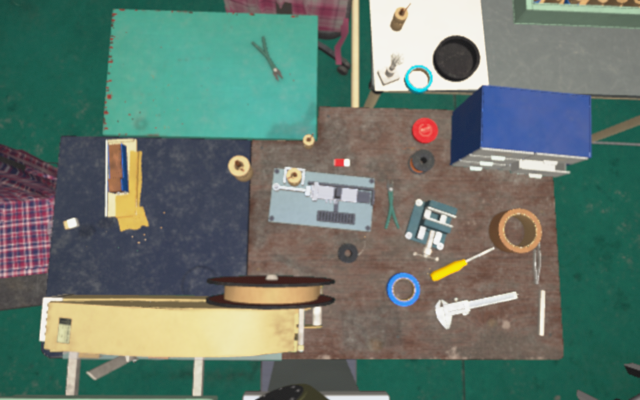

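View pics/scene0.png

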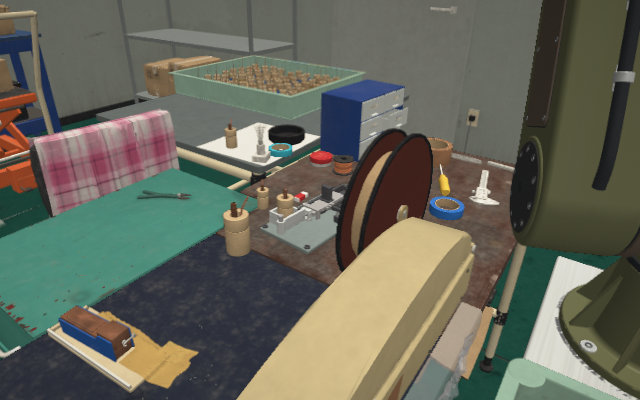

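View pics/top0c.png

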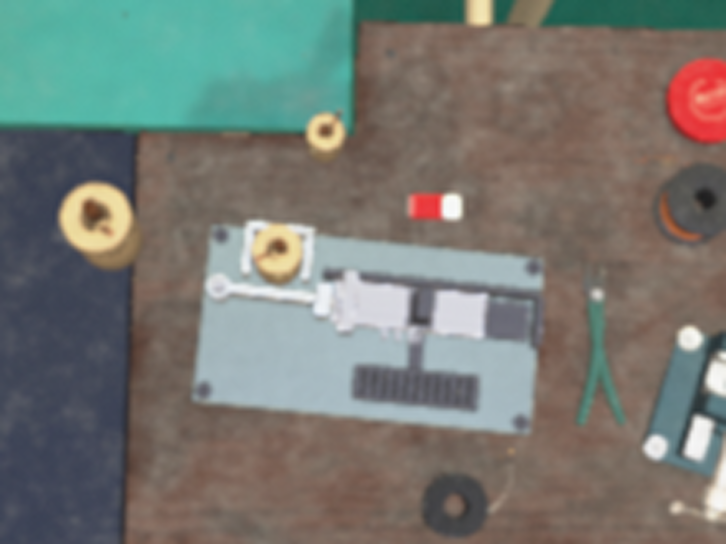

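View pics/scene0c.png

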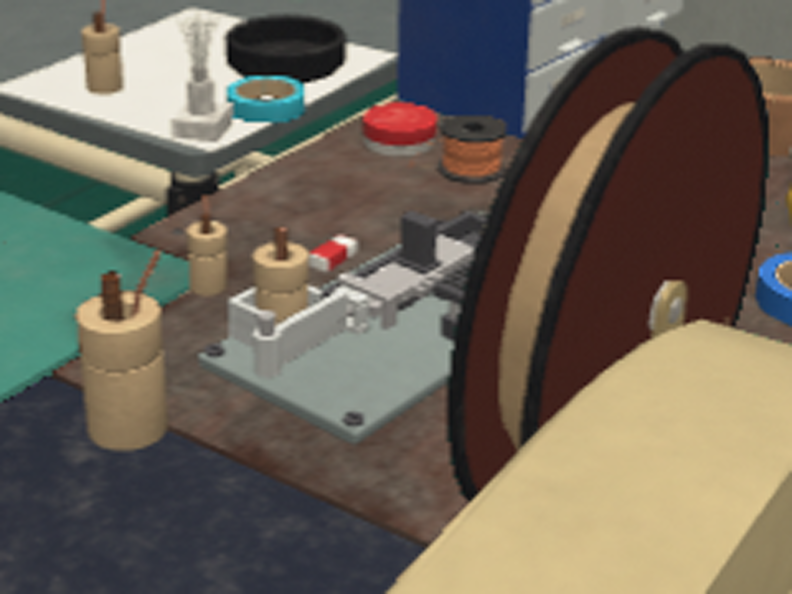

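The grey jig is at top (320,199). There are three core look-alikes in the top picture: large (239,170), middle-sized (294,173) and small (310,143). The middle one is the one standing in the jig's pocket behind the gate, which fits the description, and the crop confirms it. The teal fixture at (430,228) is not the jig. A large reel at (272,290) is an obstacle to keep clear of. Next I fit the jig pose.

```bash
python3 - <<'E'
from h import *
from scipy.optimize import least_squares
off=np.array([210,100]); 
def fitpose(obs):
    def f(v):
        c,s=np.cos(v[2]),np.sin(v[2]); o=[]
        for (x,y,z),p in obs: o+=list(proj("top",[v[0]+c*x-s*y,v[1]+s*x+c*y,z])-p)
        return np.array(o)
    r=least_squares(f,[.56,-.03,0.0],loss='soft_l1'); return r.x,f(r.x).reshape(-1,2).round(1)
C=[((.075,.150,.01),(211,224)),((.075,-.085,.01),(544,258)),((-.05,-.085,.01),(532,432)),((-.05,.150,.01),(192,402))]
C=[(a,np.array(b)/3.3+off) for a,b in C]
v,res=fitpose(C); print(v,res.tolist())
M=[((-.028,0,.046),np.array([335.9,217.3])),((.027,0,.043),np.array([336.6,194.3])),((.051,.1,.0375),np.array([293.6,172.6])),((0,0,0),np.array([332,207.7]))]
v2,res=fitpose(C+M); print(v2,res.tolist())
for v_ in (v,):
  c,s=np.cos(v_[2]),np.sin(v_[2]); W=lambda x,y,z:[v_[0]+c*x-s*y,v_[1]+s*x+c*y,z]
  for n,(a,b,cc,d) in {"scene":(220,160,400,280),"top":(255,150,390,250)}.items():
    k=4.4 if n=="scene" else 5.8
    im=cv2.resize(cv2.imread(f"pics/{n}0.png")[b:d,a:cc],None,fx=k,fy=k,interpolation=cv2.INTER_CUBIC)
    def poly(P,col):
        q=np.array([(proj(n,W(*p))-[a,b]+.5)*k for p in P]).astype(int); cv2.polylines(im,[q],True,col,1)
    poly([(-.05,-.085,.01),(.075,-.085,.01),(.075,.15,.01),(-.05,.15,.01)],(0,0,255))
    poly([(-.04,-.042,.046),(-.016,-.042,.046),(-.016,.042,.046),(-.04,.042,.046)],(0,255,255))
    poly([(.016,-.006,.06),(.038,-.006,.06),(.038,.006,.06),(.016,.006,.06)],(0,255,0))
    poly([(.051+.016*np.cos(t),.1+.016*np.sin(t),.065) for t in np.linspace(0,6.28,30)],(255,0,255))
    cv2.imwrite(f"pics/{n}_ov.png",im)
o=ctrl.get_obs(); print(R.from_euler('xyz',o['eef_rot']).as_matrix().round(3))
for p in [(207,290),(335,290)]: print("reel",atz("top",p,.126).round(3))
for p in [(271,277),(271,301)]: print("reel top",atz("top",p,.25).round(3), atz("top",p,.126).round(3))
E
```

```text
[ 0.5624068  -0.03917516 -0.07685496] [[-0.2, -0.1], [0.3, -0.6], [0.1, 0.6], [-0.2, 0.1]]
[ 0.56183467 -0.03790497 -0.08149524] [[-0.6, -0.2], [-0.1, -0.2], [-0.6, 1.0], [-0.8, 0.0], [-0.2, 0.1], [1.2, -1.5], [0.2, 5.4], [3.0, -0.8]]
[[-0.     0.437 -0.9  ]
 [ 0.    -0.9   -0.437]
 [-1.    -0.    -0.   ]]
reel [0.383 0.218 0.126]
reel [ 0.386 -0.028  0.126]
reel top [0.418 0.088 0.25 ] [0.409 0.096 0.126]
reel top [0.379 0.087 0.25 ] [0.364 0.095 0.126]
```

View pics/top_ov.png

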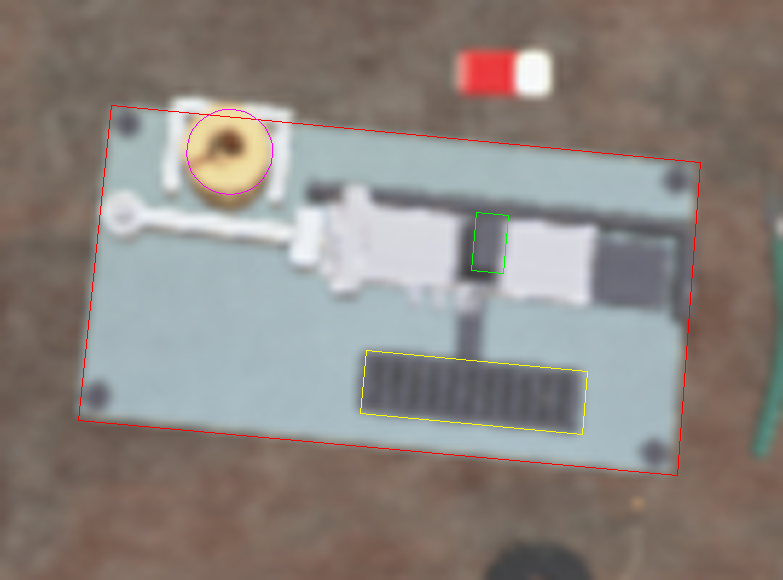

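View pics/scene_ov.png

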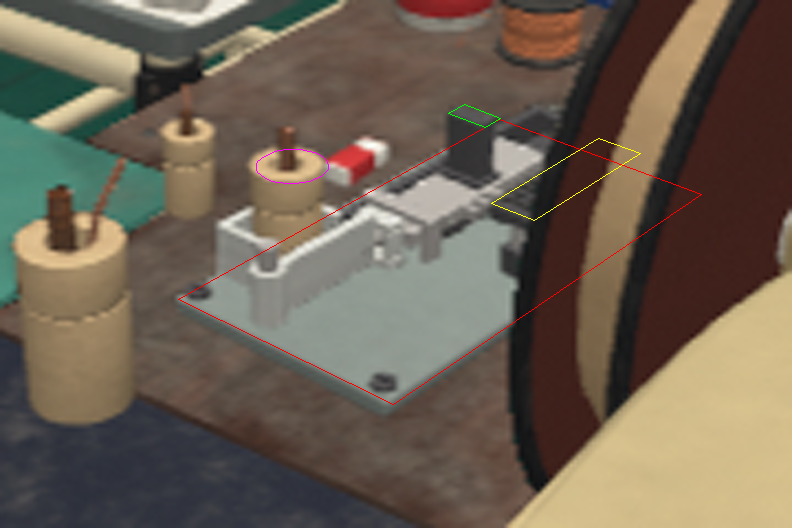

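Both overlays match, so the jig is at about (0.562, -0.039) with yaw -4.4°. The knob is at top (336,194) and the catch at (336,217). I'll raise the hand first and set the jaw opening to 42.5 mm, which puts the fingertip centres 55 mm apart.

Call:
arm_command(
  deltas=[
    {"translation": [-1.2,0,0],"turn": [0,0,0]},
    {"translation": [-2.4,0,0],"turn": [0,0,0]},
    {"translation": [-3.8,-0.5,-0.9],"turn": [0,0,0]},
    {"translation": [-3.8,-1.1,-1.9],"turn": [-1,0,0]},
    {"translation": [-3.8,-1.7,-3.0],"turn": [-1.8,0,0]},
    {"translation": [-3.8,-2.4,-4.2],"turn": [-2.6,0,0]},
    {"translation": [-3.8,-3.1,-5.4],"turn": [-3.3,0,0]},
    {"translation": [-3.8,-3.8,-6.6],"turn": [-4.0,0,0]},
    {"translation": [-3.8,-4.5,-7.8],"turn": [-4.7,0,0]},
    {"translation": [-3.8,-5.2,-9.0],"turn": [-5.4,0,0]},
    {"translation": [-3.8,-5.8,-10.0],"turn": [-6,0,0]},
    {"translation": [-3.8,-5.8,-10.0],"turn": [-6,0,0]},
  ],
  gripper=42.5,
)

```text
time_s: 1.5
ee_pos: [0.4036, -0.2519, 0.2821]
eef_rot: [2.647, 1.57, 0.488]
force: [-1.3, -1.0, 0.9]
grip_width: 0.0422
```

```bash
cat > go.py <<'E'
from h import *
import sys
V=(.562,-.039,-.077)
def W(x,y):
    c,s=np.cos(V[2]),np.sin(V[2]); return np.array([V[0]+c*x-s*y,V[1]+s*x+c*y])
def rel(x,y,ztip):
    o=ctrl.get_obs(); M=R.from_euler('xyz',o['eef_rot']).as_matrix()
    c,s=np.cos(V[2]),np.sin(V[2])
    T=np.array([[0,c,s],[0,s,-c],[-1,0,0]])
    d=np.r_[W(x,y),ztip+.019]-o['ee_pos']
    J=np.array([[c,s],[-s,c]])@(o['ee_pos'][:2]-V[:2])
    print("jig xy now",J.round(4),"tip z",round(o['ee_pos'][2]-.019,4),"F",o['force'].round(1),"w",o['grip_width'].round(4))
    print("units",(M.T@d/.025).round(2),"turn",(R.from_matrix(M.T@T).as_rotvec(degrees=True)/5).round(2))
if __name__=="__main__": rel(*map(float,sys.argv[1:]))
E
python3 go.py -0.0005 .020 .20
python3 - <<'E'
from h import *
im=optics.camera("scene"); cv2.imwrite("pics/s1.png",im[:,:,::-1])
E
```

```text
Traceback (most recent call last):
  File "go.py", line 14, in <module>
    if __name__=="__main__": rel(*map(float,sys.argv[1:]))
                             ~~~^^^^^^^^^^^^^^^^^^^^^^^^^^
  File "go.py", line 12, in rel
    print("jig xy now",J.round(4),"tip z",round(o['ee_pos'][2]-.019,4),"F",o['force'].round(1),"w",o['grip_width'].round(4))
                                                                                                   ^^^^^^^^^^^^^^^^^^^^^
AttributeError: 'float' object has no attribute 'round'
```

View pics/s1.png

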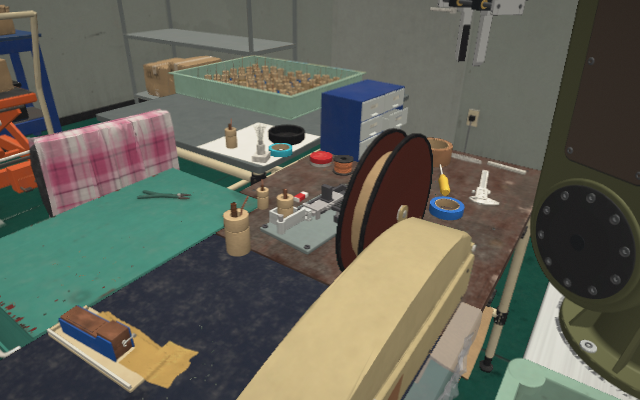

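The hand is at about (475,40) in the picture, well above the reel, and nothing has been disturbed.

```bash
sed -i "s/o\['grip_width'\].round(4)/round(o['grip_width'],4)/" go.py; python3 go.py -0.0005 .020 .20
```

```text
jig xy now [-0.1424 -0.2262] tip z 0.263 F [ 0.8 -0.2  0.8] w 0.0425
units [  2.52   0.09 -11.37] turn [-5.9  0.  -0. ]
```

Call:
arm_command(
  deltas=[
    {"translation": [0,0,-1.1],"turn": [-0.6,0,0]},
    {"translation": [0,0,-2.2],"turn": [-1.2,0,0]},
    {"translation": [0,0,-3.4],"turn": [-1.8,0,0]},
    {"translation": [0,0,-4.6],"turn": [-2.4,0,0]},
    {"translation": [0,0,-5.8],"turn": [-3.0,0,0]},
    {"translation": [0,0,-7.0],"turn": [-3.6,0,0]},
    {"translation": [0,0,-8.2],"turn": [-4.2,0,0]},
    {"translation": [0,0.1,-9.3],"turn": [-4.8,0,0]},
    {"translation": [0.2,0.1,-10.3],"turn": [-5.4,0,0]},
    {"translation": [0.9,0.1,-11.1],"turn": [-5.9,0,0]},
    {"translation": [1.9,0.1,-11.4],"turn": [-5.9,0,0]},
    {"translation": [2.5,0.1,-11.4],"turn": [-5.9,0,0]},
  ],
)

```text
time_s: 2.55
ee_pos: [0.5637, -0.0203, 0.2168]
eef_rot: [-1.59, 1.569, 3.042]
force: [-0.4, -0.0, -0.5]
grip_width: 0.0425
```

```bash
python3 - <<'E'
from h import *
for n in ("scene","top"):
  im=optics.camera(n); cv2.imwrite(f"pics/{n}2.png",im[:,:,::-1])
E
python3 go.py -0.0005 .020 .060
```

```text
jig xy now [-0.0007  0.0177] tip z 0.1976 F [-0.4  0.2  0.7] w 0.0426
units [ 5.51  0.03 -0.09] turn [-0.05  0.    0.06]
```

View pics/scene2.png

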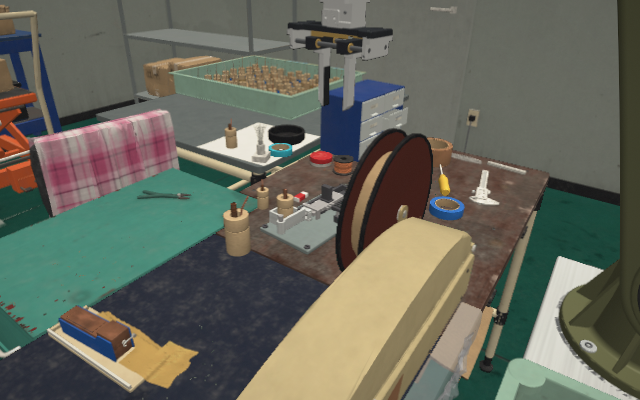

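View pics/top2.png

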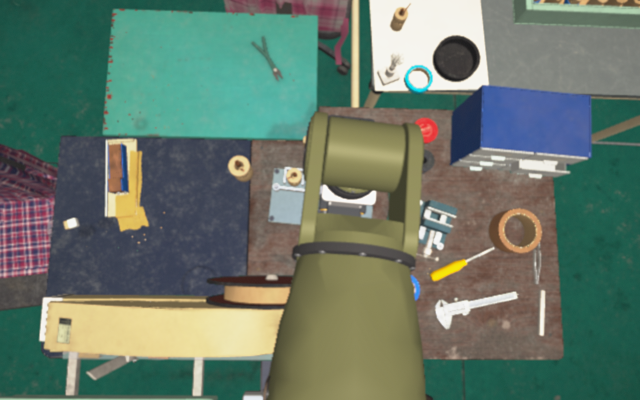

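The hand is over the jig, with fingers at (325–350,105) in the scene picture. Before descending I check the forearm's clearance over the reel by fitting the kinematics.

```bash
python3 - <<'E'
from h import *
o=ctrl.get_obs(); q=o['qpos'];p=o['ee_pos']; print(q.round(4),p.round(4))
q0=np.array([-1.18565,.30048,1.52158,0,1.32072]);p0=np.array([.2399855,-.49455809,.18628])
A=[];b=[]
for Q,P in ((q0,p0),(q,p)):
    a1=Q[1];a2=Q[1]+Q[2]; r=np.hypot(*P[:2])
    A+=[[np.sin(a1),np.sin(a2),0],[np.cos(a1),np.cos(a2),1]]; b+=[r,P[2]]
A=np.array(A);s,res,rk,_=np.linalg.lstsq(A,b,rcond=None); print("L1,L2,h-T",s,A@s-b)
L1,L2,c=s
# at target r=.565,z=.055
from scipy.optimize import fsolve
f=lambda a:[L1*np.sin(a[0])+L2*np.sin(a[1])-.565, L1*np.cos(a[0])+L2*np.cos(a[1])+c-.055]
a=fsolve(f,[q[1],q[1]+q[2]]);print("abs angles at target",a, "forearm rise at x=.39 above wrist:",(.565-.39)*-np.cos(a[1])/np.sin(a[1]))
E
```

```text
[-1.0290e-01  3.1150e-01  1.4364e+00 -2.0000e-04  1.3985e+00 -2.1200e-02] [ 0.5627 -0.0214  0.2166]
L1,L2,h-T [ 0.44152671  0.43362002 -0.12744193] [ 0.00097675  0.00021182 -0.00094552 -0.00021182]
abs angles at target [0.44302624 2.09346099] forearm rise at x=.39 above wrist: 0.10081845599868468
```

Forearm clearance is ample: roughly 0.4 m at the reel, against a reel height of about 0.25 m. Descending.

Call:
arm_command(
  deltas=[
    {"translation": [0.8,0,-0.1],"turn": [0,0,0]},
    {"translation": [1.8,0,-0.2],"turn": [0,0,0]},
    {"translation": [2.8,0,-0.2],"turn": [0,0,0]},
    {"translation": [3.8,0,-0.2],"turn": [0,0,0]},
    {"translation": [4.6,0,-0.2],"turn": [0,0,0]},
    {"translation": [5.1,0,-0.2],"turn": [0,0,0]},
    {"translation": [5.3,0,-0.2],"turn": [0,0,0]},
    {"translation": [5.3,0,-0.2],"turn": [0,0,0]},
    {"translation": [5.3,0,-0.2],"turn": [0,0,0]},
  ],
)

```text
time_s: 3.4
ee_pos: [0.5647, -0.0163, 0.0882]
eef_rot: [1.533, 1.569, -0.119]
force: [0.8, -0.3, -0.1]
grip_width: 0.0428
```

```bash
python3 go.py -0.0005 .020 .036; python3 - <<'E'
from h import *
im=optics.camera("scene"); cv2.imwrite("pics/s3.png",cv2.resize(im[120:260,220:420,::-1],None,fx=4,fy=4,interpolation=cv2.INTER_CUBIC))
E
```

```text
jig xy now [0.0009 0.0229] tip z 0.0692 F [ 0.8 -0.3 -0.1] w 0.0428
units [ 1.33 -0.06  0.11] turn [-0.05  0.   -0.02]
```

View pics/s3.png

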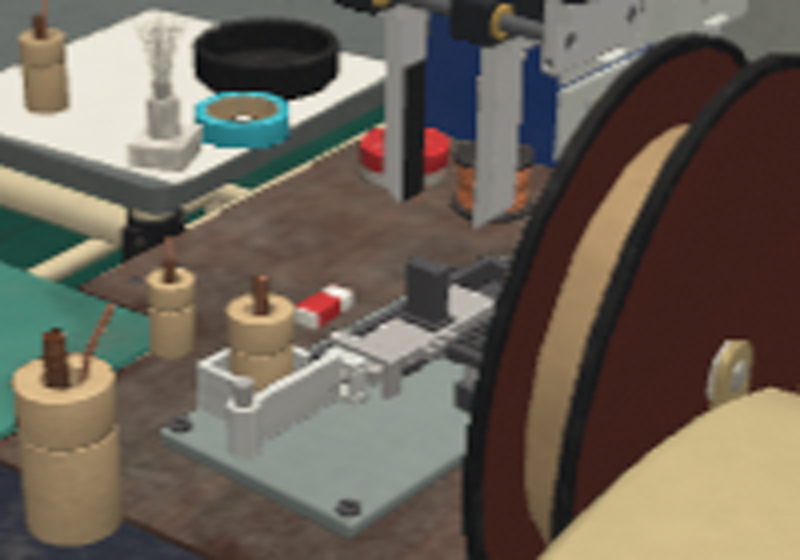

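```bash
python3 - <<'E'
from go import *
for x in (.0275,-.0275):
  for dy in (-.008,.008):
    print(x,dy,(4*(proj("scene",np.r_[W(x+.0009,.0229+dy),.0692])-[220,120])).round(0))
print((4*(proj("scene",np.r_[W(.027,0),.060])-[220,120])).round(0))
im=optics.camera("scene"); cv2.imwrite("pics/s3b.png",cv2.resize(im[120:260,220:420,::-1],None,fx=4,fy=4,interpolation=cv2.INTER_CUBIC))
print(ctrl.get_obs()['ee_pos'])
E
```

```text
0.0275 -0.008 [410. 257.]
0.0275 0.008 [390. 267.]
-0.0275 -0.008 [497. 289.]
-0.0275 0.008 [478. 300.]
[430. 264.]
[ 0.56475701 -0.01603181  0.08833624]
```

View pics/s3b.png

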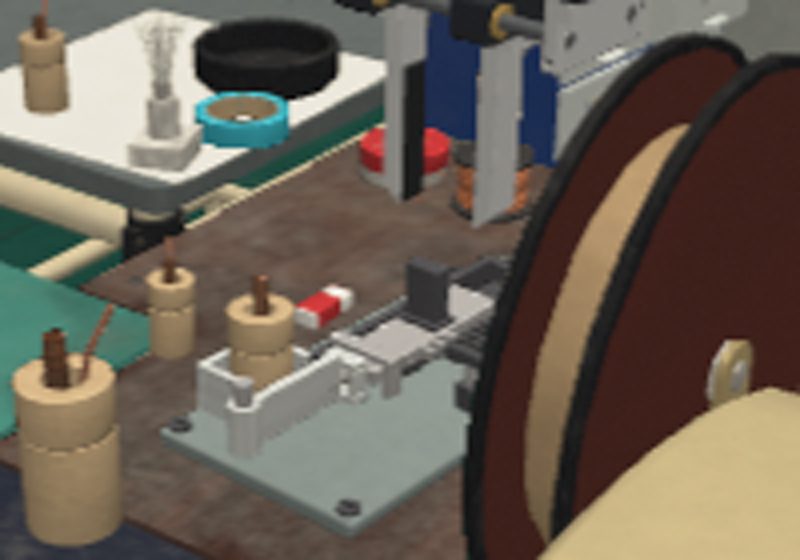

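The fingertips appear about 15 px higher than the reported pose predicts, at crop (405,203) against a predicted (400,262). I want to settle that before going lower, so I'm comparing against the earlier pictures.

```bash
python3 - <<'E'
from go import *
# tip z from pixels in s3b: finger A outer lower corner (475,226), finger B lowest (405,203)
for p in ((405,203),(475,226),(388,195)):
    q=np.array(p)/4+[220,120]
    for z in (.069,.085,.1,.11): 
        P=atz("scene",q,z); c,s=np.cos(V[2]),np.sin(V[2]); print(p,z,P.round(4),"jig",(np.array([[c,s],[-s,c]])@(P[:2]-np.array(V[:2]))).round(4))
for f,b,n in (("pics/s1.png",(420,0,540,90),"a1"),("pics/scene2.png",(270,0,410,120),"a2"),("pics/top0.png",(520,280,640,400),"a0")):
    im=cv2.imread(f)[b[1]:b[3],b[0]:b[2]]; cv2.imwrite(f"pics/{n}.png",cv2.resize(im,None,fx=5,fy=5,interpolation=cv2.INTER_CUBIC))
# predicted
c,s=np.cos(V[2]),np.sin(V[2])
for pos,rot,b,w in (((.4036,-.2519,.2821),(2.647,1.57,.488),(420,0),.0425),((.5637,-.0214,.2166),(-1.59,1.569,3.042),(270,0),.0425)):
    M=R.from_euler('xyz',rot).as_matrix()
    for sy in (1,-1):
        for yy in (w/2,w/2+.0125):
          for sz in (-.008,.008):
            print(sy,round(yy,3),sz,(5*(proj("scene",np.array(pos)+M@[.019,sy*yy,sz])-b)).round(0))
E
```

```text
(405, 203) 0.069 [ 0.631  -0.0795  0.069 ] jig [ 0.0719 -0.035 ]
(405, 203) 0.085 [ 0.6115 -0.0503  0.085 ] jig [ 0.0502 -0.0075]
(405, 203) 0.1 [ 0.5931 -0.023   0.1   ] jig [0.0298 0.0184]
(405, 203) 0.11 [ 0.5809 -0.0047  0.11  ] jig [0.0162 0.0356]
(475, 226) 0.069 [ 0.5847 -0.0774  0.069 ] jig [ 0.0255 -0.0366]
(475, 226) 0.085 [ 0.567  -0.0484  0.085 ] jig [ 0.0057 -0.0089]
(475, 226) 0.1 [ 0.5504 -0.0211  0.1   ] jig [-0.013  0.017]
(475, 226) 0.11 [ 0.5393 -0.0029  0.11  ] jig [-0.0254  0.0342]
(388, 195) 0.069 [ 0.6445 -0.0826  0.069 ] jig [ 0.0856 -0.0371]
(388, 195) 0.085 [ 0.6244 -0.0533  0.085 ] jig [ 0.0633 -0.0095]
(388, 195) 0.1 [ 0.6055 -0.0258  0.1   ] jig [0.0424 0.0165]
(388, 195) 0.11 [ 0.5929 -0.0075  0.11  ] jig [0.0284 0.0337]
1 0.021 -0.008 [174. 402.]
1 0.021 0.008 [206. 400.]
1 0.034 -0.008 [155. 396.]
1 0.034 0.008 [187. 393.]
-1 0.021 -0.008 [241. 426.]
-1 0.021 0.008 [274. 424.]
-1 0.034 -0.008 [262. 434.]
-1 0.034 0.008 [295. 431.]
1 0.021 -0.008 [266. 629.]
1 0.021 0.008 [292. 619.]
1 0.034 -0.008 [240. 622.]
1 0.034 0.008 [267. 612.]
-1 0.021 -0.008 [357. 654.]
-1 0.021 0.008 [383. 643.]
-1 0.034 -0.008 [385. 662.]
-1 0.034 0.008 [410. 651.]
```

View pics/a1.png

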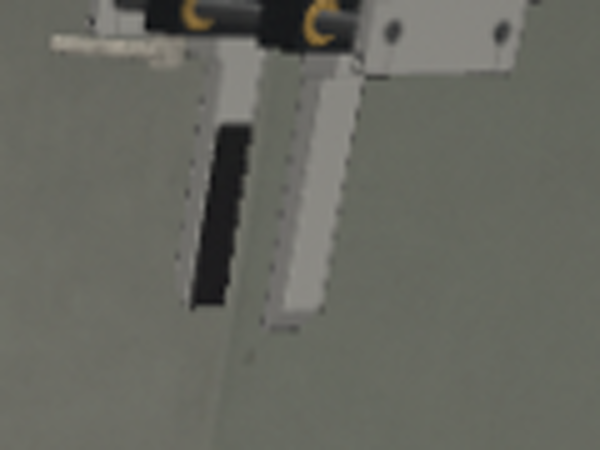

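View pics/a2.png

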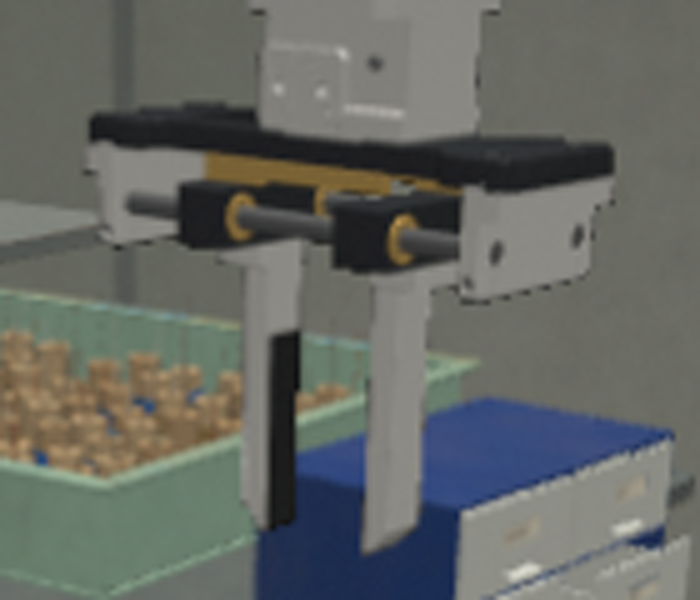

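View pics/a0.png

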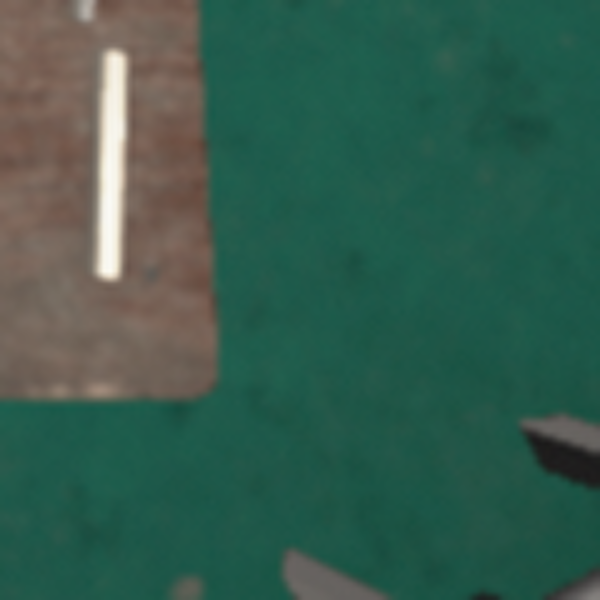

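```bash
python3 - <<'E'
from h import *
from scipy.optimize import minimize_scalar
# observed: camera, pos, rot, local tip corner(y,z), pixel
w=.0213; 
def M(r): return R.from_euler('xyz',r).as_matrix()
obs=[("s1 B pad near-bottom","scene",(.4036,-.2519,.2821),(2.647,1.57,.488),[(w,-.008),(w,.008)],np.array([[192,306],[224,305]])/5+[420,0]),
("s2 A bottom","scene",(.5627,-.0214,.2166),(-1.59,1.569,3.042),[(-w-.0125,.008),(-w,.008)],np.array([[362,553],[420,525]])/5+[270,0]),
("s3","scene",(.56475,-.0160,.08834),(1.533,1.569,-.119),[(-w-.0125,.008)],np.array([[475,226]])/4+[220,120])]
for nm,c,p,r,l,px in obs:
    print(nm)
    for (y,z) in ((a*(w+b),d) for a in(1,-1) for b in (0,.0125) for d in (-.008,.008)):
        print("   ",(round(y,4),z),proj(c,np.array(p)+M(r)@[.019,y,z]).round(1), "z+.03:",proj(c,np.array(p)+[0,0,.03]+M(r)@[.019,y,z]).round(1))
    print("  seen",px.round(1).tolist())
p=(.23999,-.49456,.18628);r=(-1.64402,1.5696,1.94928)
print("top start")
for y in (.0472,.0597,-.0472,-.0597):
    for z in (-.008,.008):
        P=np.array(p)+M(r)@[.019,y,z]; print((y,z),proj("top",P).round(1),"z+.03",proj("top",P+[0,0,.03]).round(1))
print("seen", (np.array([[520,425],[545,470],[283,570],[290,550]])/5+[520,280]).tolist())
E
```

```text
s1 B pad near-bottom
    (0.0213, -0.008) [454.8  80.5] z+.03: [457.1  65.5]
    (0.0213, 0.008) [461.1  80. ] z+.03: [463.6  65.1]
    (0.0338, -0.008) [451.   79.1] z+.03: [453.3  64.3]
    (0.0338, 0.008) [457.3  78.6] z+.03: [459.7  63.9]
    (-0.0213, -0.008) [468.3  85.3] z+.03: [471.   69.8]
    (-0.0213, 0.008) [474.8  84.8] z+.03: [477.5  69.4]
    (-0.0338, -0.008) [472.5  86.8] z+.03: [475.2  71.1]
    (-0.0338, 0.008) [479.   86.3] z+.03: [481.9  70.7]
  seen [[458.4, 61.2], [464.8, 61.0]]
s2 A bottom
    (0.0213, -0.008) [323.6 125.9] z+.03: [324.  110.3]
    (0.0213, 0.008) [328.9 123.9] z+.03: [329.3 108.5]
    (0.0338, -0.008) [318.5 124.5] z+.03: [318.7 109. ]
    (0.0338, 0.008) [323.8 122.5] z+.03: [324.1 107.2]
    (-0.0213, -0.008) [341.9 130.9] z+.03: [342.6 115. ]
    (-0.0213, 0.008) [347.  128.8] z+.03: [347.8 113. ]
    (-0.0338, -0.008) [347.4 132.5] z+.03: [348.2 116.4]
    (-0.0338, 0.008) [352.6 130.3] z+.03: [353.4 114.4]
  seen [[342.4, 110.6], [354.0, 105.0]]
s3
    (0.0213, -0.008) [319.9 187.6] z+.03: [320.2 174.1]
    (0.0213, 0.008) [324.9 185. ] 
[... 169 characters left out ...]
+.03: [337.3 180.3]
    (-0.0213, 0.008) [341.7 191.3] z+.03: [342.3 177.6]
    (-0.0338, -0.008) [341.9 196.1] z+.03: [342.6 182.2]
    (-0.0338, 0.008) [346.8 193.2] z+.03: [347.5 179.4]
  seen [[338.8, 176.5]]
top start
(0.0472, -0.008) [607.4 359.2] z+.03 [620.  363.6]
(0.0472, 0.008) [611.5 367.2] z+.03 [624.4 372. ]
(0.0597, -0.008) [613.  356.1] z+.03 [625.8 360.4]
(0.0597, 0.008) [617.1 364.1] z+.03 [630.2 368.8]
(-0.0472, -0.008) [564.5 382.5] z+.03 [575.5 388. ]
(-0.0472, 0.008) [568.6 390.7] z+.03 [579.8 396.5]
(-0.0597, -0.008) [558.7 385.6] z+.03 [569.5 391.3]
(-0.0597, 0.008) [562.8 393.8] z+.03 [573.8 399.8]
seen [[624.0, 365.0], [629.0, 374.0], [576.6, 394.0], [578.0, 390.0]]
```

All four views, including the top camera at the start, agree. The real fingertips sit about 38 mm higher than the reported TCP and 19 mm reach imply, and the lateral position is right. I'll go by the images and by touch, approaching in guarded steps.

Call:
arm_command(
  deltas=[
    {"translation": [0.4,0,0],"turn": [0,0,0]},
    {"translation": [0.8,-0.05,0.05],"turn": [0,0,0]},
    {"translation": [1.1,-0.05,0.05],"turn": [0,0,0]},
    {"translation": [1.4,-0.05,0.05],"turn": [0,0,0]},
    {"translation": [1.6,-0.05,0.05],"turn": [0,0,0]},
    {"translation": [1.8,-0.05,0.05],"turn": [0,0,0]},
    {"translation": [1.8,-0.05,0.05],"turn": [0,0,0]},
    {"translation": [1.8,-0.05,0.05],"turn": [0,0,0]},
  ],
)

```text
time_s: 4.17
ee_pos: [0.5627, -0.0168, 0.0417]
eef_rot: [-1.54, 1.57, 3.092]
force: [-0.4, -0.1, -0.6]
grip_width: 0.0426
```

```bash
python3 go.py -0.0005 .021 .000; python3 - <<'E'
from h import *
im=optics.camera("scene"); cv2.imwrite("pics/s4.png",cv2.resize(im[120:240,260:400,::-1],None,fx=5,fy=5,interpolation=cv2.INTER_CUBIC))
E
```

```text
jig xy now [-0.001   0.0222] tip z 0.0227 F [-0.4 -0.1 -0.6] w 0.0426
units [0.91 0.02 0.05] turn [-0.04  0.    0.  ]
```

View pics/s4.png

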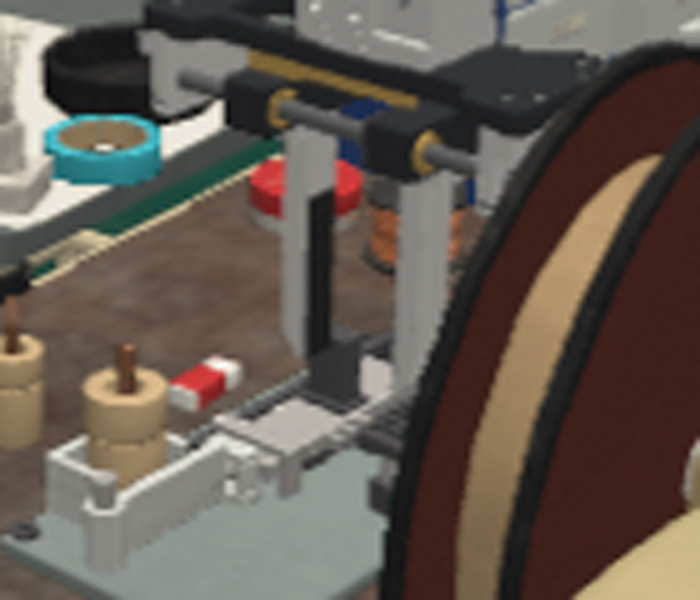

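```bash
python3 - <<'E'
from go import *
o=ctrl.get_obs(); M=R.from_euler('xyz',o['eef_rot']).as_matrix()
im=cv2.imread("pics/s4.png")
def dr(P,col):
    q=np.array([(proj("scene",p)-[260,120]+.5)*5 for p in P]).astype(int); cv2.polylines(im,[q],True,col,1)
for dz,col in ((.036,(0,255,255)),(.040,(255,255,0))):
  for sg in (1,-1):
    dr([o['ee_pos']+[0,0,dz]+M@[.019,sg*a,b] for a,b in ((.0213,-.008),(.0338,-.008),(.0338,.008),(.0213,.008))],col)
for z in (.026,.06):
  dr([np.r_[W(.027+a*.011,b*.006),z] for a,b in ((1,1),(1,-1),(-1,-1),(-1,1))],(0,255,0))
cv2.imwrite("pics/s4o.png",im[200:480,200:480].repeat(2,0).repeat(2,1))
E
```

View pics/s4o.png

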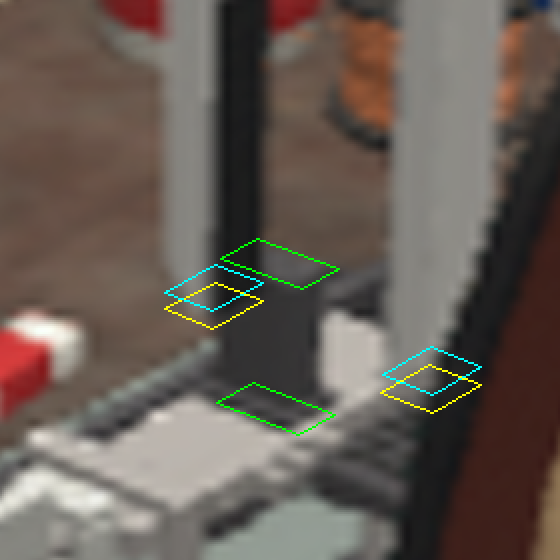

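The overlay puts the finger footprint about 8 mm on the gate side of the knob, so it is laterally clear. The tips look about 40–46 mm above the reported height. I'll lower in small steps and watch the force.

Call:
arm_command(
  deltas=[
    {"translation": [0.2,0,0],"turn": [0,0,0]},
    {"translation": [0.4,0,0],"turn": [0,0,0]},
    {"translation": [0.5,0,0],"turn": [0,0,0]},
    {"translation": [0.5,0,0],"turn": [0,0,0]},
    {"translation": [0.5,0,0],"turn": [0,0,0]},
  ],
)

```text
time_s: 4.63
ee_pos: [0.5626, -0.0168, 0.0292]
eef_rot: [-1.635, 1.57, 2.996]
force: [-0.0, 0.9, -0.1]
grip_width: 0.0425
```

```bash
python3 go.py -0.0005 .021 .000; python3 - <<'E'
from h import *
im=optics.camera("scene"); cv2.imwrite("pics/s5.png",cv2.resize(im[150:230,280:370,::-1],None,fx=7,fy=7,interpolation=cv2.INTER_CUBIC))
E
```

```text
jig xy now [-0.0011  0.0222] tip z 0.0102 F [-0.   0.9 -0.1] w 0.0425
units [0.41 0.03 0.05] turn [-0.04 -0.    0.01]
```

View pics/s5.png

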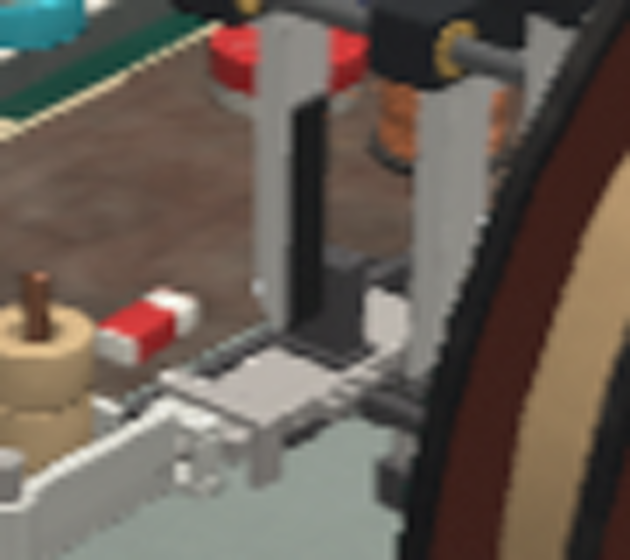

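The tips (around crop (290,325) and (430,370)) are just above the bar's height, with no contact yet. The knob is to the right of and behind the left finger. Continuing in small steps.

Call:
arm_command(
  deltas=[
    {"translation": [0.1,0,0],"turn": [0,0,0]},
    {"translation": [0.2,0,0],"turn": [0,0,0]},
    {"translation": [0.2,0,0],"turn": [0,0,0]},
    {"translation": [0.2,0,0],"turn": [0,0,0]},
  ],
)

```text
time_s: 5.02
ee_pos: [0.5629, -0.0168, 0.0245]
eef_rot: [1.58, 1.57, -0.071]
force: [1.0, 0.1, 2.2]
grip_width: 0.0425
```

Call:
arm_command(
  deltas=[
    {"translation": [0.08,0,0],"turn": [0,0,0]},
    {"translation": [0.08,0,0],"turn": [0,0,0]},
    {"translation": [0.08,0,0],"turn": [0,0,0]},
  ],
)

```text
time_s: 5.27
ee_pos: [0.5629, -0.0168, 0.0225]
eef_rot: [1.621, 1.57, -0.031]
force: [0.8, -0.8, 3.3]
grip_width: 0.0426
```

Call:
arm_command(
  deltas=[
    {"translation": [0.08,0,0],"turn": [0,0,0]},
    {"translation": [0.08,0,0],"turn": [0,0,0]},
    {"translation": [0.08,0,0],"turn": [0,0,0]},
  ],
)

```text
time_s: 5.52
ee_pos: [0.5629, -0.0168, 0.0204]
eef_rot: [1.622, 1.57, -0.029]
force: [1.8, -0.2, 3.9]
grip_width: 0.0422
```

Call:
arm_command(
  deltas=[
    {"translation": [0.08,0,0],"turn": [0,0,0]},
    {"translation": [0.14,0,0],"turn": [0,0,0]},
    {"translation": [0.14,0,0],"turn": [0,0,0]},
  ],
)

```text
time_s: 5.77
ee_pos: [0.563, -0.0168, 0.0175]
eef_rot: [1.704, 1.57, 0.052]
force: [-1.0, -0.2, 10.6]
grip_width: 0.0426
```

Call:
arm_command(
  deltas=[
    {"translation": [0.06,0,0],"turn": [0,0,0]},
    {"translation": [0.06,0,0],"turn": [0,0,0]},
    {"translation": [0.06,0,0],"turn": [0,0,0]},
  ],
)

```text
time_s: 6.02
ee_pos: [0.5631, -0.0167, 0.0171]
eef_rot: [1.699, 1.57, 0.047]
force: [-6.4, 0.6, 24.3]
grip_width: 0.0426
```

```bash
python3 go.py -0.0005 -.022 .000; python3 - <<'E'
from h import *
im=optics.camera("scene"); cv2.imwrite("pics/s6.png",cv2.resize(im[150:230,280:370,::-1],None,fx=7,fy=7,interpolation=cv2.INTER_CUBIC))
E
```

```text
jig xy now [-0.0006  0.0223] tip z -0.0019 F [-6.4  0.6 24.3] w 0.0426
units [-0.08  0.01  1.77] turn [-0.04 -0.   -0.01]
```

View pics/s6.png

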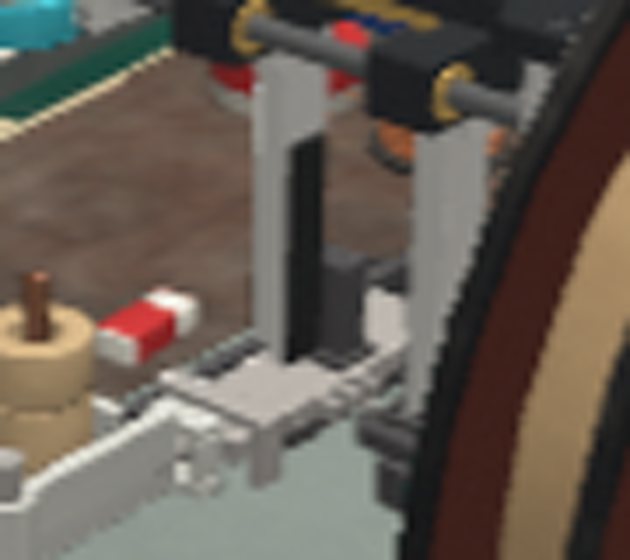

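The force rises to 24 N, so the bar is on its lower stop, with the bar tip at crop (420,410). I'll ease up about 3 mm of command so it stays pressed about 9 mm, then push the knob part way.

Call:
arm_command(
  deltas=[
    {"translation": [-0.1,0,0],"turn": [0,0,0]},
    {"translation": [-0.1,0,0.1],"turn": [0,0,0]},
    {"translation": [-0.1,0,0.2],"turn": [0,0,0]},
    {"translation": [-0.1,0,0.3],"turn": [0,0,0]},
    {"translation": [-0.1,0,0.4],"turn": [0,0,0]},
    {"translation": [-0.1,0,0.5],"turn": [0,0,0]},
    {"translation": [-0.1,0,0.6],"turn": [0,0,0]},
    {"translation": [-0.1,0,0.6],"turn": [0,0,0]},
  ],
)

```text
time_s: 6.73
ee_pos: [0.5614, -0.0314, 0.018]
eef_rot: [-2.783, 1.57, 1.849]
force: [1.0, 3.0, 5.3]
grip_width: 0.0423
```

```bash
python3 go.py -0.0005 -.022 .000; python3 - <<'E'
from h import *
im=optics.camera("scene"); cv2.imwrite("pics/s7.png",cv2.resize(im[150:230,280:370,::-1],None,fx=7,fy=7,interpolation=cv2.INTER_CUBIC))
E
```

```text
jig xy now [-0.0012  0.0075] tip z -0.001 F [1.  3.  5.3] w 0.0423
units [-0.04  0.03  1.18] turn [-0.04 -0.01  0.  ]
```

View pics/s7.png

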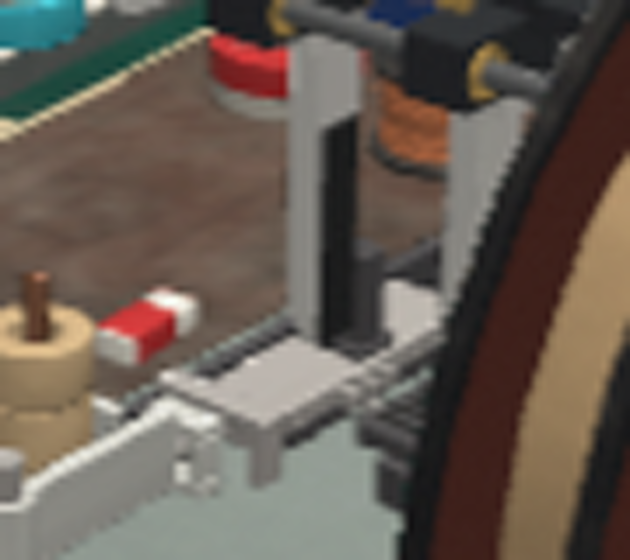

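The knob is moving with the finger, now at crop (365,290). Fz is about 5.3 N, so the bar is still held, and the push is about 3 N. Continuing to the stop.

Call:
arm_command(
  deltas=[
    {"translation": [0,0,0.1],"turn": [0,0,0]},
    {"translation": [0,0,0.2],"turn": [0,0,0]},
    {"translation": [0,0,0.3],"turn": [0,0,0]},
    {"translation": [0,0,0.4],"turn": [0,0,0]},
    {"translation": [0,0,0.5],"turn": [0,0,0]},
    {"translation": [0,0,0.6],"turn": [0,0,0]},
    {"translation": [0,0,0.7],"turn": [0,0,0]},
    {"translation": [0,0,0.8],"turn": [0,0,0]},
    {"translation": [0,0,0.9],"turn": [0,0,0]},
    {"translation": [0,0,1.0],"turn": [0,0,0]},
    {"translation": [0,0,1.05],"turn": [0,0,0]},
    {"translation": [0,0,1.05],"turn": [0,0,0]},
  ],
)

```text
time_s: 7.78
ee_pos: [0.5592, -0.0566, 0.0179]
eef_rot: [-2.864, 1.569, 1.768]
force: [0.5, 10.2, 6.7]
grip_width: 0.0424
```

Call:
arm_command(
  deltas=[
    {"translation": [0,0,0.04],"turn": [0,0,0]},
    {"translation": [0,0,0.08],"turn": [0,0,0]},
    {"translation": [0,0,0.08],"turn": [0,0,0]},
  ],
)

```text
time_s: 8.03
ee_pos: [0.5592, -0.0569, 0.018]
eef_rot: [-3.004, 1.567, 1.629]
force: [-0.0, 21.3, 8.3]
grip_width: 0.0427
```

```bash
python3 go.py -0.0005 -.022 .000; python3 - <<'E'
from h import *
im=optics.camera("scene"); cv2.imwrite("pics/s8.png",cv2.resize(im[150:230,270:370,::-1],None,fx=7,fy=7,interpolation=cv2.INTER_CUBIC))
E
```

```text
jig xy now [-0.0014 -0.0181] tip z -0.001 F [-0.  21.3  8.3] w 0.0427
units [-0.04  0.04  0.16] turn [-0.03 -0.05  0.01]
```

View pics/s8.png

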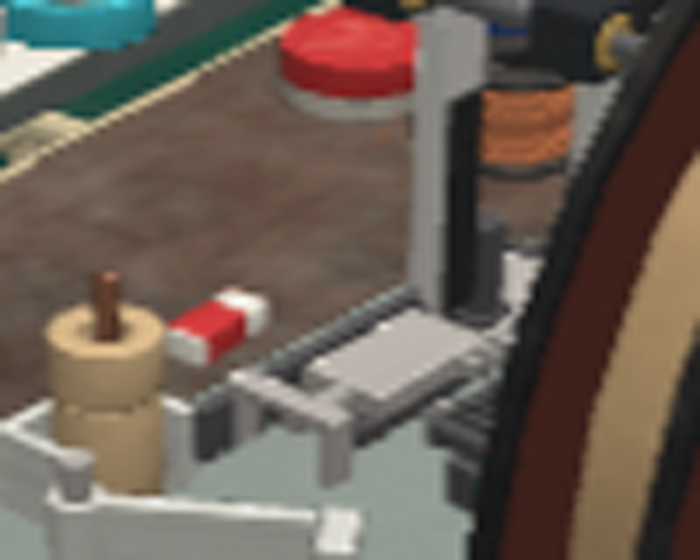

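The gate has swung open, with its free end at crop (340,525). The push rose abruptly to 21 N with no further travel, so the bolt is on its stop. I'll back off slightly from the knob while still pressing, then lift straight up.

Call:
arm_command(
  deltas=[
    {"translation": [0,0,-0.08],"turn": [0,0,0]},
    {"translation": [0,0,-0.16],"turn": [0,0,0]},
    {"translation": [0,0,-0.2],"turn": [0,0,0]},
    {"translation": [-0.2,0,-0.2],"turn": [0,0,0]},
    {"translation": [-0.4,0,-0.2],"turn": [0,0,0]},
    {"translation": [-0.8,0,-0.2],"turn": [0,0,0]},
    {"translation": [-1.4,0,-0.2],"turn": [0,0,0]},
    {"translation": [-2.2,0,-0.2],"turn": [0,0,0]},
    {"translation": [-3.2,0,-0.2],"turn": [0,0,0]},
    {"translation": [-4.4,0,-0.2],"turn": [0,0,0]},
    {"translation": [-5.6,0,-0.2],"turn": [0,0,0]},
    {"translation": [-6.8,0,-0.2],"turn": [0,0,0]},
  ],
)

```text
time_s: 9.08
ee_pos: [0.559, -0.0548, 0.1898]
eef_rot: [-1.978, 1.57, 2.653]
force: [0.3, -0.4, -0.6]
grip_width: 0.0425
```

Call:
arm_command(
  deltas=[
    {"translation": [-1.0,0,0.5],"turn": [0.3,0,0]},
    {"translation": [-1.6,0,1.4],"turn": [0.8,0,0]},
    {"translation": [-2.0,0,2.4],"turn": [1.4,0,0]},
    {"translation": [-2.0,0,3.6],"turn": [2.0,0,0]},
    {"translation": [-2.0,0,4.8],"turn": [2.6,0,0]},
    {"translation": [-2.0,0,6.0],"turn": [3.2,0,0]},
    {"translation": [-2.0,0,7.2],"turn": [3.8,0,0]},
    {"translation": [-2.0,0,8.4],"turn": [4.4,0,0]},
    {"translation": [-2.0,0,9.4],"turn": [5.0,0,0]},
    {"translation": [-2.0,0,10.0],"turn": [5.5,0,0]},
    {"translation": [-2.0,0,10.0],"turn": [5.5,0,0]},
    {"translation": [-2.0,0,10.0],"turn": [5.5,0,0]},
  ],
)

```text
time_s: 10.08
ee_pos: [0.5393, -0.3039, 0.2378]
eef_rot: [-2.02, 1.57, 2.132]
force: [0.1, -0.4, 0.5]
grip_width: 0.0424
```

```bash
python3 - <<'E'
from go import *
o=ctrl.get_obs(); print(o['time_s'],o['ee_pos'],o['force'].round(1))
def box(n,im,a,b,k):
    for (x0,x1,y0,y1,z),col in (((-.04,-.016,-.042,.042,.046),(0,255,255)),((.016,.038,-.040,-.028,.06),(0,255,0))):
        q=np.array([(proj(n,np.r_[W(x,y),z])-[a,b]+.5)*k for x,y in ((x0,y0),(x1,y0),(x1,y1),(x0,y1))]).astype(int); cv2.polylines(im,[q],True,col,1)
for n,(a,b,c,d),k in (("scene",(230,150,390,270),4.8),("top",(255,150,405,250),5.2)):
    im=np.ascontiguousarray(optics.camera(n)[:,:,::-1]); cv2.imwrite(f"pics/{n}9f.png",im)
    e=cv2.resize(im[b:d,a:c],None,fx=k,fy=k,interpolation=cv2.INTER_CUBIC); box(n,e,a,b,k); cv2.imwrite(f"pics/{n}9.png",e)
E
```

```text
10.0833 [ 0.53929926 -0.30390968  0.23782436] [ 0.1 -0.4  0.5]
```

View pics/scene9.png

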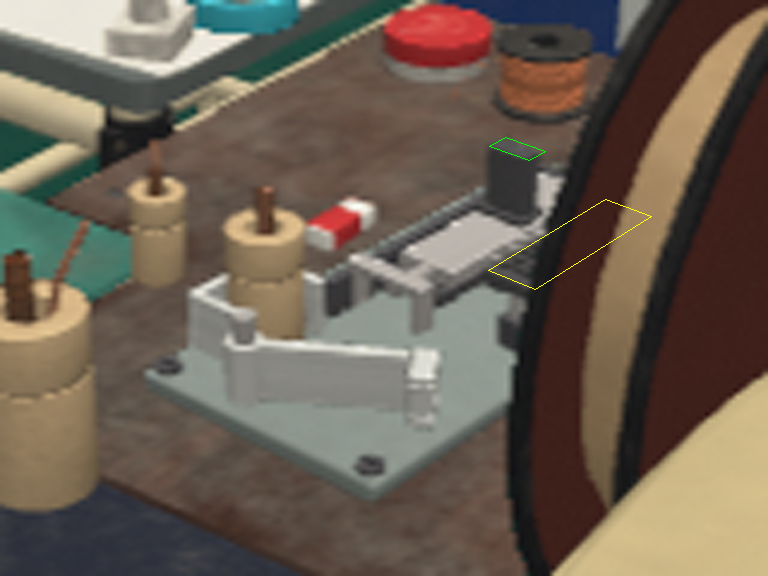

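View pics/top9.png

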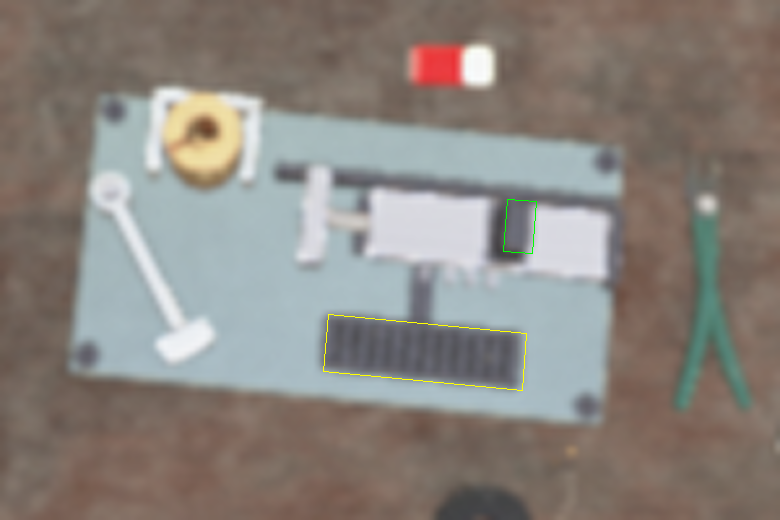

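View pics/top9f.png

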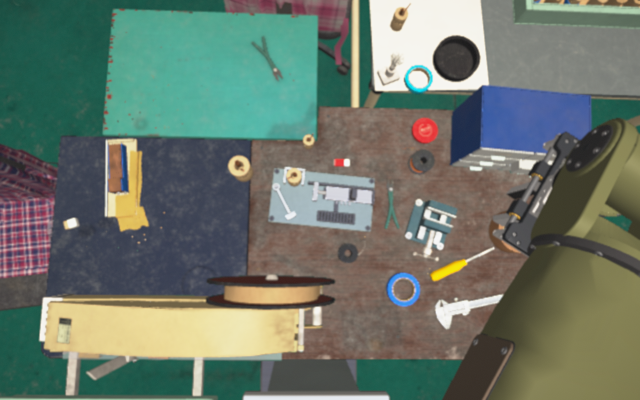

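The knob matches the 34 mm box in both views (scene crop (517,150), top crop (519,227)). The gate is open, and the core, eraser, nippers and spool look unmoved. Next I check that the catch is up, comparing the initial, pressed and current views.

```bash
python3 - <<'E'
from go import *
a=cv2.imread("pics/scene0.png");c=cv2.imread("pics/scene9f.png")
s=[]
for im in (a,c):
    e=cv2.resize(im[185:240,325:355],None,fx=9,fy=9,interpolation=cv2.INTER_CUBIC)
    for z,col in ((.046,(0,255,255)),(.036,(0,0,255))):
        q=np.array([(proj("scene",np.r_[W(x,y),z])-[325,185]+.5)*9 for x,y in ((-.04,-.042),(-.016,-.042),(-.016,.042),(-.04,.042))]).astype(int); cv2.polylines(e,[q],True,col,1)
    s.append(e)
p=cv2.imread("pics/s8.png"); p=cv2.resize(p[245:560,385:595],None,fx=9/7,fy=9/7)[:495,:270]
if p.shape[0]<495: p=cv2.copyMakeBorder(p,0,495-p.shape[0],0,0,cv2.BORDER_CONSTANT)
s.insert(1,p); cv2.imwrite("pics/cmp.png",np.hstack(s)); print(np.hstack(s).shape)
E
```

```text
(495, 810, 3)
```

View pics/cmp.png

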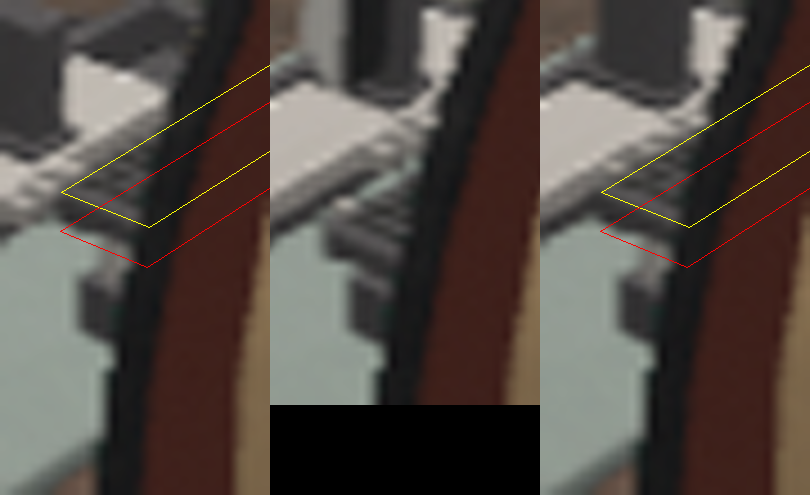

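The bar's end is back on the 46 mm outline (right panel, corner at (605,192)), as it was at first (left panel). In the middle panel it was visibly lower. The catch is up, so I hand in.

```bash
python3 - <<'E'
from station import ctrl
print(ctrl.hand_in())
E
```

```text
the job is handed in; nothing more can be done
None
```

The jig is unlocked and the job was handed in at about 10 s of the 48 s allowed. `hand_in` gives no verdict.

**What I did:** I pressed the catch bar to its stop with one fingertip and eased off slightly, keeping it held (5–8 N). The other fingertip pushed the knob back until the push rose abruptly to 21 N at the bolt's stop, and the gate sprang open. I then backed off the knob, lifted straight up and moved the hand away to the right.

**Last checks:**
- **Bolt:** the knob lies on the 34 mm drawn outline in both cameras, to within about 1–2 mm.
- **Gate:** open in both pictures.
- **Catch:** its visible end is back at the 46 mm "up" height. The large reel hides most of the bar in the scene view, so only that end could be compared.
- **Other things:** the core, eraser, nippers and spool look unmoved.
- **Robot:** force readings are near zero, so it is touching nothing. The highest contact force read was about 24 N, when the bar met its stop.

**One disagreement:** in the images the fingertips stood about 40 mm higher than the reported tool position and 19 mm reach implied. I went by the images and by touch for the height instead.

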